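Couple a filter head to a filtration manifold

TASK

The metal filter head has tipped over in its lane on the drip tray: stand it upright without disturbing the two little bottles in the lane, and put it skirt-down over the port of the filtration manifold. Turn it until its hidden keyways drop over the pins of the port, then push it fully home, which opens the sprung valve. The spring lifts it and shuts the valve as soon as it is let go, so finish while still gripping it and holding it pushed home.

Things in the scene. Friction and masses are not known exactly. Their poses are not given: they have to be found in the camera images.
- filter_head: loose bare metal filter head, 0.12 to 0.2 kg, 60 mm long: a plain skirt 46 mm in diameter for 24 mm, then a knurled collar 50 mm in diameter up to the funnel mouth. Origin at the centre of the skirt's open end, z axis towards the mouth. Starts lying level on its knurl, mouth roughly away from the robot. Stands stably on its skirt; let go with the skirt's edge down within 25 degrees of upright it settles upright
- head_grip (a point): on the head's axis at half the height of the knurled collar, 42 mm from the skirt's end: the place to grasp it, anywhere round it
- head_keys (a point): centre of the skirt's open end, same point as the head's origin. The skirt is hollow, 22 mm deep: bore 33 mm in diameter with three hidden full-length keyways 120 degrees apart, each with about 0.14 rad of turning play either side of a pin
- port_seat (a point): centre of the flat shoulder round the port, on top of the manifold 54 mm above the worktop; z up. The port is a fixed boss 30 mm in diameter, 19 mm high above this point, top rim bevelled 4 mm. Home means that the skirt's end is down on this shoulder
- port_pins (a point): on the port's axis at the top of its three radial pins, 11 mm above port_seat. The pins are 4 mm thick, reach to radius 19.2 mm and lie 120 degrees apart at an angle that differs every time and is not reported: the skirt's end rests on them, and the head must be turned, at most 120 degrees, until it can drop
- valve_stem (a joint): sprung brass valve stem, 10 mm thick, in the middle of the boss, pressed down by the inside of the head: 0 raised (tip 30 mm above port_seat), about 0.008 m with the head home. It meets the head when the skirt's end is 8 mm above port_seat, pushing back with 4 N there and 8 N at home
- manifold: fixed grey filtration manifold, a block 120 x 130 mm and 46 mm high with a stopcock handle on its +y flank; origin on the worktop under the port, z up
- tray: fixed steel drip tray, 350 mm (its x) by 130 mm (its y), floor 3 mm thick, lips 8 mm high: the lane of head and bottles. Origin at the centre of its underside, z up, x along the lane, away from the robot
- vial: dark little reagent bottle with a white cap, 33 mm in diameter, 73 mm high, loose, standing in the lane beyond the mouth of the head; origin at the centre of its base, z up. To be left alone
- dropper_bottle: pale little dropper bottle with a white cap, 25 mm in diameter, 66 mm high, loose, standing in the lane on the robot's side of the head; origin at the centre of its base, z up. To be left alone
Things that resemble listed ones, but are neither listed nor needed, are in the scene too. Leave any turquoise look-alike of the filter_head alone.

How it is judged (in metres and radians):
On the way:
1. the filter head is upright (angle between filter_head's own z axis and vertical below 0.15 rad), for 0.2 s.
At the end, for the whole second after the job is handed in: The head is upright (0.08 rad) on the port, centred within 4 mm, its skirt within 2 mm of the shoulder, valve stem pressed over 6 mm, the fingers still on the head (over 3 N); both little bottles upright (0.15 rad) and within 25 mm of where they stood (z of filter_head in the frame of port_seat between -0.003 and 0.002 m and horizontal distance between filter_head and port_seat below 0.004 m and angle between filter_head's own z axis and vertical below 0.08 rad and value of joint valve_stem above 0.006 m and contact force between the fingers and filter_head above 3 N and angle between each of vial, dropper_bottle's own z axis and vertical below 0.15 rad and distance of each of vial, dropper_bottle from where it was at the start of the episode below 0.025 m); the arm keeps its last pose, push and grip.
It fails at once if a little bottle in the lane is knocked over (angle between any of vial, dropper_bottle's own z axis and vertical above 0.5 rad).
It also fails if it takes over 64 s, if anything falls off the work surface, if the arm or the gripper's body presses on something with over 40 N, if the wrist force passes 120 N, or if a joint passes its speed limit or range.

ROBOT

A 6-joint arm with a two-finger parallel gripper is mounted at the origin on a cart in front of the work surface, level with it; the furniture and walls round the work are solid. World frame = base frame: x ahead of the robot, y to its left, z up, the work surface at z = 0. Lengths are in m, angles in degrees, forces in N, time in s.
With the tool pointing down it reaches from about 0.3 to 0.875 m from the base axis. Payload 6.4 kg.
Tool frame: the origin (TCP) lies on the front face of the gripper's body, between the roots of the fingers; the fingertips stand 64 mm ahead of it and the grasp point (between the pads) lies ctrl.grip_depth ahead of it (ctrl.grip_depth is the distance from the TCP to the grasp point, in m); z points along the fingers, y is the line along which they close (so a half turn about z gives the same grasp; the last joint's range is limited). The gripper opens to 88 mm and grips with 3 to 60 N. Pads are 18 mm wide; open, the fingers measure 123 mm over their backs; the gripper's body (75 mm by 187 mm) begins 45 mm behind the grasp point.
Start: joints at [62.664, 10.359, 92.074, -0, 77.567, -11.82], TCP at [0.154, 0.554, 0.303] pointing down, gripper open.
Joint ranges: [-171.53, 171.53], [-51.25, 118.39], [17.06, 147.69], [-65.23, 245.23], [0, 150.52], [-178.68, 178.68]. Speed limits (degrees/s): [147.25, 147.25, 172.46, 180, 180, 180].

INTERFACE

Orientations are given as a 3x3 rotation matrix whose columns are the frame's x, y, z axes.
In Python, from plant import sense, viewer, ctrl gives the robot as it stands.
- The arm moves only by the tool step_arm, never from a script. Its argument "deltas" is a list of rows, each a list of 7 numbers: the turn, a rotation vector about the tool's x, y, z each as a share of 0.12 rad, from -1 to 1, then the shift along the tool's x, y, z each as a share of 25 mm, from -1 to 1, then the gripper's target within -1 to 1 (shut at 1, half-way at 0, fully open at -1). In form: [[ax, ay, az, x, y, z, gripper], ...]. A call has 1 to 20 rows; each row shifts and turns the commanded pose from where the row before left it, along the tool's axes as they then stand; what a row does not reach is not made up. A row lasts 1/10 s, in which the tool goes at most 50 mm and 8.59 degrees, less where a joint would pass 70% of its speed; a pose out of reach is approached as far as the arm can. A call with a number of a shift or a turn outside -1 to 1 is refused whole. A call with a gripper value outside its range is refused whole. The fingers move at their own pace and stop on an object; the grip force is fixed at half the most. Time passes only in rows, so rows that do not move let the fingers close. It gives the time, the measured TCP pose, the force, the opening and the grip force at its end, in the units of the state.
- sense(): the state, without advancing time (a new reading comes with each control period).
- viewer.grab_frame(name): name is "scene" or "top"; returns a dict with "frame" (480x640x3 uint8, blue, green, red), "fx", "fy", "cx", "cy" (pixels), "k1" (the pictures are not rectified: a ray, as slopes to the right and down, at radius r is drawn at 1 + k1 r^2 times it, then the intrinsics apply), "R" (3x3) and "t" (3): a world point X has camera coordinates R X + t. Camera axes: x right, y down, z forward; pixel columns grow to the right and rows downward; lengths in m; the calibration is good to about 2 mm. A picture is of the moment at which its call begins. There is no depth.
- ctrl.finish_job(): hands the job in; it is judged then, once.
The state is a dict: "time": time; "joint_positions": joint angles; "joint_velocities": joint speeds; "effort": joint torques, N m; "ee_pos": TCP position; "tcp_rot": TCP orientation; "wrist_force": force on the tool from outside, world axes, zero at the start; "torque": the same for the moment, N m; "grip_width": finger opening in m; "grip_force": force on a finger pad.
Only numpy, scipy, OpenCV 4.12 (cv2) and the standard library are available. Lean on these libraries where they do the work, as an engineer would, in place of code of your own. Each camera call takes 0.05 s, during which the arm holds its last target. There are 200 camera calls.

## Working session

There is one attempt and no reset: what is moved stays moved. The work goes in short steps, Python scripts to look and compute and a tool call to move; the robot and the scene stay as the last step left them, time stands still between calls to the robot, and variables do not carry over. Pictures are saved under pics/ and viewed, at most 10 in all, crops included, and the job is handed in when it is done.

Besides the shell and the picture viewer there is one more tool, called after "Emit:" by a JSON object that holds its "op" and its "data", one argument or row to a line. step_arm: Moves the arm, as the interface text tells. Shift numbers are shares of 25 mm and turn numbers shares of 0.12 rad, none past 1 either way. Its arguments: {"type":"object","properties":{"deltas":{"type":"array","items":{"type":"array","items":{"type":"number"}}}},"required":["deltas"]}

```bash
mkdir -p pics; ls
cat > h.py <<'E'
from plant import sense, viewer, ctrl
import cv2, numpy as np, pickle
def grab(n,tag):
    f=viewer.grab_frame(n); cv2.imwrite(f'pics/{tag}.png',f['frame']); pickle.dump({k:np.array(v) for k,v in f.items()},open(f'pics/{tag}.pkl','wb')); return f
def load(tag): return pickle.load(open(f'pics/{tag}.pkl','rb'))
def ray(f,u,v):
    K=np.array([[f['fx'],0,f['cx']],[0,f['fy'],f['cy']],[0,0,1]],float)
    x,y=cv2.undistortPoints(np.array([[[u,v]]],float),K,np.array([f['k1'],0,0,0],float))[0,0]
    R=np.array(f['R']);t=np.array(f['t'])
    return -R.T@t, R.T@np.array([x,y,1])
def atz(f,u,v,z):
    c,d=ray(f,u,v); return c+d*(z-c[2])/d[2]
def proj(f,X):
    c=np.array(f['R'])@np.array(X)+np.array(f['t']); a=c[:2]/c[2]; s=1+f['k1']*(a@a)
    return np.array([f['fx']*a[0]*s+f['cx'],f['fy']*a[1]*s+f['cy']])
E
python3 - <<'E'
from h import *
for n in('scene','top'):
    f=grab(n,n+'0'); R=np.array(f['R']); print(n,-R.T@np.array(f['t']),f['fx'],f['k1'],R)
print(sense(),ctrl.grip_depth)
E
```

```text
pics
scene [0.13325787 0.41120193 0.6854225 ] 464.04808241658066 0.02110918115521528 [[-0.68949313 -0.72424624  0.00816085]
 [-0.5185145   0.48570382 -0.70372901]
 [ 0.50570933 -0.48944783 -0.71042163]]
top [ 0.49034152 -0.01198216  0.9552966 ] 506.8772722371502 0.03467219743308156 [[ 0.01352174 -0.99988025  0.0075261 ]
 [-0.99628948 -0.01411223 -0.08490065]
 [ 0.08499669 -0.00635017 -0.996361  ]]
{'time': 0.1, 'joint_positions': array([ 6.26638897e+01,  1.03955738e+01,  9.21248276e+01, -1.99996063e-03,
        7.75683546e+01, -1.18201223e+01]), 'joint_velocities': array([-0.04978403, -0.02947706, -0.13473602,  0.01669221, -0.0350956 ,
        0.15342246]), 'effort': array([ 5.48039770e-04, -4.34826636e+01, -3.42695224e+01,  7.05265207e-02,
        3.40431451e-02, -1.65508908e-05]), 'ee_pos': array([0.15362929, 0.55370101, 0.30192968]), 'tcp_rot': array([[-9.63557765e-01,  2.67499476e-01, -6.81073545e-04],
       [ 2.67500192e-01,  9.63556802e-01, -1.39174857e-03],
       [ 2.83961035e-04, -1.52321744e-03, -9.99998800e-01]]), 'wrist_force': array([-0.50947416, -0.13515396,  0.09275166]), 'torque': array([-0.02167548,  0.04239622, -0.02864672]), 'grip_force': 0.0, 'grip_width': 0.08796244533585014} 0.0453
```

View pics/top0.png

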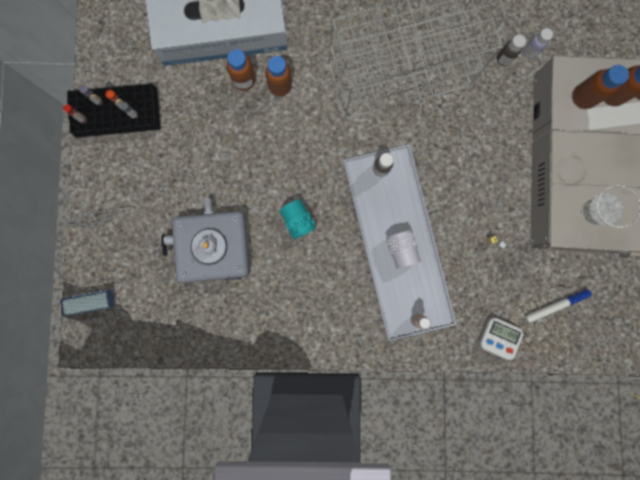

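View pics/scene0.png

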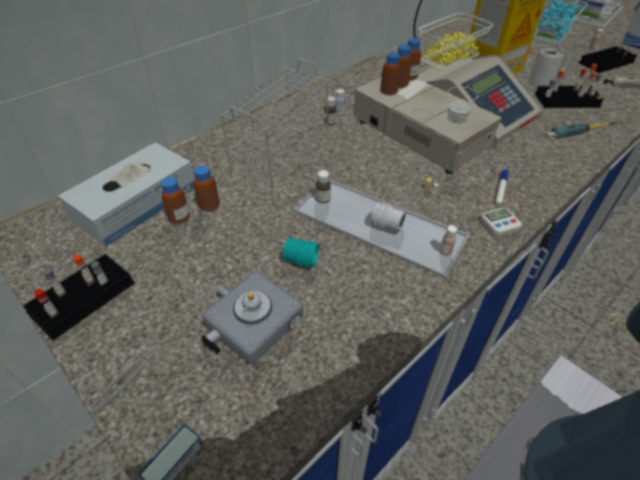

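The top picture shows the tray, with the head at (402,248), the vial at (385,162), the dropper at (422,322) and the port at (209,246). The turquoise decoy is at (297,218). The scene picture shows the head at (387,218) and the port at (252,302). Next I'll enlarge those areas.

Run:
```python
from h import *
t=load('top0')['frame']; s=load('scene0')['frame']
def c(im,x,y,w,h,k): return cv2.resize(im[y:y+h,x:x+w],None,fx=k,fy=k,interpolation=cv2.INTER_CUBIC)
a=c(t,340,140,120,200,3)      # 360x600
b=c(t,165,200,90,85,4)       # 360x340
d=c(s,360,190,110,65,4)   # 440x260
e=np.zeros((600,800,3),np.uint8); e[:,:360]=a; e[:340,360:720]=b; e[340:600,360:800]=d
cv2.imwrite('pics/crop0.png',e)
```

```text
(no output)
```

View pics/crop0.png

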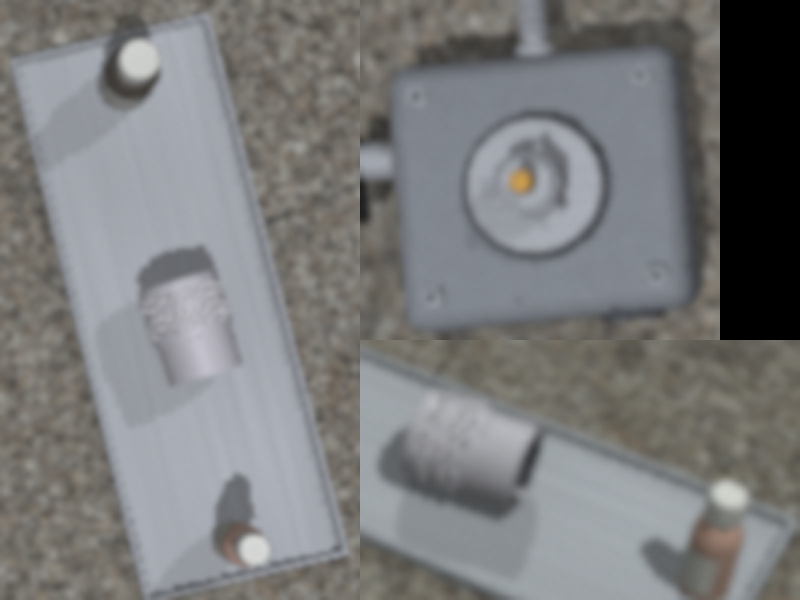

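Run:
```python
from h import *
t=load('top0'); s=load('scene0')
A=lambda x,y:(340+(x-1)/3,140+(y-1)/3)
B=lambda x,y:(165+(x-361.5)/4,200+(y-1.5)/4)
D=lambda x,y:(360+(x-361.5)/4,190+(y-341.5)/4)
p=lambda n,v:print(n,np.round(v,4))
k=atz(t,*A(206,375),.028);m=atz(t,*A(182,281),.028)
p('skirt',k);p('mouth',m);p('len',np.linalg.norm(m-k)); p('ang',np.degrees(np.arctan2((m-k)[1],(m-k)[0])))
p('wid',np.linalg.norm(atz(t,*A(150,340),.028)-atz(t,*A(232,322),.028)))
p('vialcap',atz(t,*A(139,60),.073));p('vialscene',atz(s,323,174,.073))
p('drop',atz(t,*A(255,549),.066));p('dropscene',atz(s,*D(729,495),.066))
for q in((12,60),(208,14),(346,552),(148,597)):p('tray',atz(t,*A(*q),.008))
p('port',atz(t,*B(535,184),.054));p('stem',atz(t,*B(520,181),.084))
p('portscene',atz(s,252,306,.054));p('stemsc',atz(s,251,296,.084))
for e in (k,m):p('headproj scene',proj(s,e))
p('scene skirt',atz(s,*D(530,460),.028))
for q in((402,66),(672,48),(412,326),(692,300)):p('blk',atz(t,*B(*q),.046))
im=cv2.resize(s['frame'][265:350,200:310],None,fx=6,fy=6,interpolation=cv2.INTER_CUBIC)
cv2.imwrite('pics/crop1.png',im)
```

```text
skirt [ 0.5158 -0.1875  0.028 ]
mouth [ 0.5731 -0.1729  0.028 ]
len 0.0591
ang 14.2562
wid 0.0514
vialcap [ 0.6995 -0.1397  0.073 ]
vialscene [ 0.7    -0.1388  0.073 ]
drop [ 0.4148 -0.2082  0.066 ]
dropscene [ 0.4172 -0.2089  0.066 ]
tray [ 0.7137 -0.0688  0.008 ]
tray [ 0.7451 -0.1928  0.008 ]
tray [ 0.409  -0.2768  0.008 ]
tray [ 0.3798 -0.1552  0.008 ]
port [0.544  0.1729 0.054 ]
stem [0.5434 0.1732 0.084 ]
portscene [0.5416 0.1751 0.054 ]
stemsc [0.539  0.1755 0.084 ]
headproj scene [401.8677 222.0146]
headproj scene [376.2471 211.54  ]
scene skirt [ 0.52   -0.1934  0.028 ]
blk [0.5968 0.2357 0.046 ]
blk [0.6067 0.115  0.046 ]
blk [0.4805 0.2269 0.046 ]
blk [0.4936 0.1031 0.046 ]
```

View pics/crop1.png

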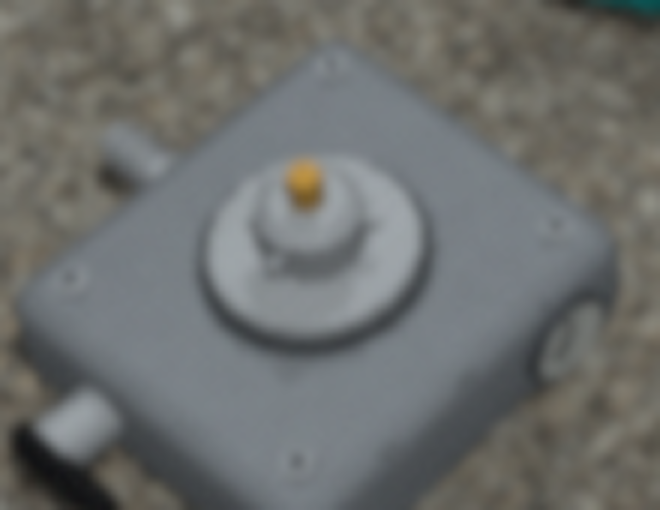

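The port is at about (0.543, 0.174). The head grip is at about (0.557, -0.177) with its axis at 14°, and the sizes agree with the given ones. Plan:

1. Grasp the head lying down, with the tool leaning 30° away.
2. Lift it and swing it upright.
3. Stand it on free worktop.
4. Regrasp it from above for turning.

```bash
cat >> h.py <<'E'
from scipy.spatial.transform import Rotation as Ro
def tool(az,tilt):
    """tool x = -u (u horizontal at az deg), tool down, then tilt deg about tool y"""
    a=np.radians(az); x=[-np.cos(a),-np.sin(a),0]; y=[-np.sin(a),np.cos(a),0]
    return np.array([x,y,[0,0,-1]]).T@Ro.from_euler('y',tilt,degrees=True).as_matrix()
def plan(g,R,R0=None,p0=None):
    s=sense(); p0=s['ee_pos'] if p0 is None else p0; R0=s['tcp_rot'] if R0 is None else R0
    tcp=np.array(g)-R[:,2]*ctrl.grip_depth
    rv=Ro.from_matrix(R0.T@R).as_rotvec()/.12
    sh=R.T@(tcp-p0)/.025
    print('rot',np.round(rv,2),'then shift',np.round(sh,2),'max',np.round(abs(sh).max(),1)); return tcp
E
python3 - <<'E'
from h import *
R=tool(14.26,30)
p=plan([.557,-.177,.15],R)
plan([.557,-.177,.030],R,R,p)
E
```

```text
rot [ 1.12  4.26 -4.23] then shift [-10.35 -32.3   -0.77] max 32.3
rot [0. 0. 0.] then shift [-2.4   0.    4.16] max 4.2
```

Emit:
{"op": "step_arm", "data": {
  "deltas": [
    [0.224,0.852,-0.846,0,0,0,-0.5],
    [0.224,0.852,-0.846,0,0,0,-0.5],
    [0.224,0.852,-0.846,0,0,0,-0.5],
    [0.224,0.852,-0.846,0,0,0,-0.5],
    [0.224,0.852,-0.846,0,0,0,-0.5],
    [0,0,0,-0.314,-0.979,-0.023,-0.5],
    [0,0,0,-0.314,-0.979,-0.023,-0.5],
    [0,0,0,-0.314,-0.979,-0.023,-0.5],
    [0,0,0,-0.314,-0.979,-0.023,-0.5],
    [0,0,0,-0.314,-0.979,-0.023,-0.5],
    [0,0,0,-0.314,-0.979,-0.023,-0.5],
    [0,0,0,-0.314,-0.979,-0.023,-0.5],
    [0,0,0,-0.314,-0.979,-0.023,-0.5],
    [0,0,0,-0.314,-0.979,-0.023,-0.5],
    [0,0,0,-0.314,-0.979,-0.023,-0.5],
    [0,0,0,-0.314,-0.979,-0.023,-0.5],
    [0,0,0,-0.314,-0.979,-0.023,-0.5],
    [0,0,0,-0.314,-0.979,-0.023,-0.5],
    [0,0,0,-0.314,-0.979,-0.023,-0.5],
    [0,0,0,-0.314,-0.979,-0.023,-0.5]
  ]
}}

```text
time: 2.1
ee_pos: [0.3474, 0.2234, 0.2505]
tcp_rot: [[-0.839, -0.246, -0.485], [-0.214, 0.969, -0.122], [0.5, 0.001, -0.866]]
wrist_force: [0.1, 0.1, 0.3]
grip_width: 0.0658
grip_force: 0.0
```

Emit:
{"op": "step_arm", "data": {
  "deltas": [
    [0,0,0,-0.314,-0.979,-0.023,-0.5],
    [0,0,0,-0.314,-0.979,-0.023,-0.5],
    [0,0,0,-0.314,-0.979,-0.023,-0.5],
    [0,0,0,-0.314,-0.979,-0.023,-0.5],
    [0,0,0,-0.314,-0.979,-0.023,-0.5],
    [0,0,0,-0.314,-0.979,-0.023,-0.5],
    [0,0,0,-0.314,-0.979,-0.023,-0.5],
    [0,0,0,-0.314,-0.979,-0.023,-0.5],
    [0,0,0,-0.314,-0.979,-0.023,-0.5],
    [0,0,0,-0.314,-0.979,-0.023,-0.5],
    [0,0,0,-0.314,-0.979,-0.023,-0.5],
    [0,0,0,-0.314,-0.979,-0.023,-0.5],
    [0,0,0,-0.314,-0.979,-0.023,-0.5],
    [0,0,0,-0.314,-0.979,-0.023,-0.5],
    [0,0,0,-0.314,-0.979,-0.023,-0.5],
    [0,0,0,-0.314,-0.979,-0.023,-0.5],
    [0,0,0,-0.314,-0.979,-0.023,-0.5],
    [0,0,0,-0.314,-0.979,-0.023,-0.5],
    [0,0,0,0,0,0,-0.5]
  ]
}}

```text
time: 4.0
ee_pos: [0.5795, -0.1737, 0.1876]
tcp_rot: [[-0.84, -0.244, -0.485], [-0.211, 0.97, -0.121], [0.5, 0.001, -0.866]]
wrist_force: [0.0, -0.9, -0.7]
grip_width: 0.066
grip_force: 0.0
```

Run:
```python
from h import *
R=tool(14.26,30)
p=plan([.557,-.177,.07],R)
plan([.557,-.177,.030],R,R,p)
s=sense();print(s['time'],s['joint_positions'],s['wrist_force'])
```

```text
rot [ 0.02  0.   -0.02] then shift [-1.57  0.09  2.71] max 2.7
rot [0. 0. 0.] then shift [-0.8   0.    1.39] max 1.4
4.0 [ -21.10949572   35.78295826   75.56088738  -16.73610451   93.74710742
 -122.58169034] [ 0.01514454 -0.92136072 -0.68704244]
```

Emit:
{"op": "step_arm", "data": {
  "deltas": [
    [0,0,0,-0.4,0.02,0.68,-0.5],
    [0,0,0,-0.4,0.02,0.68,-0.5],
    [0,0,0,-0.4,0.03,0.68,-0.5],
    [0,0,0,-0.4,0.02,0.68,-0.5],
    [0,0,0,-0.27,0,0.46,-0.5],
    [0,0,0,-0.27,0,0.46,-0.5],
    [0,0,0,-0.26,0,0.46,-0.5],
    [0,0,0,0,0,0,-0.5],
    [0,0,0,0,0,0,-0.5]
  ]
}}

```text
time: 4.9
ee_pos: [0.5794, -0.1687, 0.07]
tcp_rot: [[-0.84, -0.246, -0.484], [-0.214, 0.969, -0.122], [0.499, 0.001, -0.866]]
wrist_force: [-0.3, -0.0, -0.4]
grip_width: 0.0659
grip_force: 0.0
```

Run:
```python
from h import *
s=sense(); R=s['tcp_rot'];print('grip',s['ee_pos']+R[:,2]*ctrl.grip_depth)
f=grab('top','t1'); g=grab('scene','s1')
c=lambda f,x,y,w,h,k: cv2.resize(f['frame'][y:y+h,x:x+w],None,fx=k,fy=k,interpolation=cv2.INTER_CUBIC)
cv2.imwrite('pics/c2.png',np.hstack([c(f,350,190,100,140,4),c(g,345,150,100,140,4)]))
```

```text
grip [ 0.55743192 -0.17423648  0.03071616]
```

View pics/c2.png

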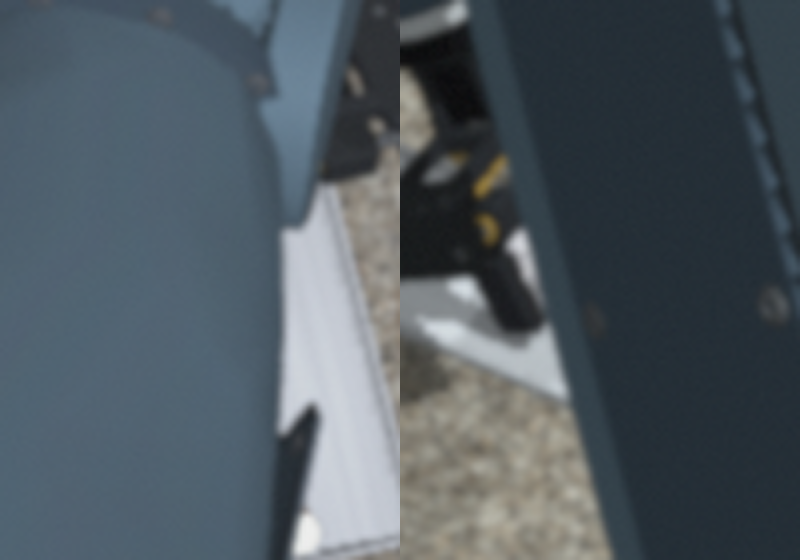

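The arm blocks both views of the head. The left crop shows the dropper cap at about (305,530), still in place. I'm closing on the head.

Emit:
{"op": "step_arm", "data": {
  "deltas": [
    [0,0,0,0,-0.1,0,-0.5],
    [0,0,0,0,0,0,0.3],
    [0,0,0,0,0,0,0.3],
    [0,0,0,0,0,0,0.3],
    [0,0,0,0,0,0,0.5],
    [0,0,0,0,0,0,0.5],
    [0,0,0,0,0,0,0.5]
  ]
}}

```text
time: 5.7
ee_pos: [0.5801, -0.1711, 0.0703]
tcp_rot: [[-0.84, -0.246, -0.484], [-0.214, 0.969, -0.122], [0.499, 0.001, -0.867]]
wrist_force: [0.8, -0.1, 4.2]
grip_width: 0.0493
grip_force: 29.4
```

Emit:
{"op": "step_arm", "data": {
  "deltas": [
    [0,0,0,0.25,0,-0.433,0.6],
    [0,0,0,0.5,0,-0.866,0.6],
    [0,0,0,0.5,0,-0.866,0.6],
    [0,0,0,0.5,0,-0.866,0.6],
    [0,0,0,0.5,0,-0.866,0.6],
    [0,0,0,0.5,0,-0.866,0.6],
    [0,0,0,0.5,0,-0.866,0.6],
    [0,0,0,0.25,0,-0.433,0.6],
    [0,0,0,0,0,0,0.6]
  ]
}}

```text
time: 6.6
ee_pos: [0.5806, -0.1716, 0.2472]
tcp_rot: [[-0.842, -0.246, -0.481], [-0.213, 0.969, -0.123], [0.496, -0.001, -0.868]]
wrist_force: [-1.0, -0.2, -1.8]
grip_width: 0.0494
grip_force: 29.6
```

Run:
```python
from h import *
s=sense();print(s['time'],s['joint_positions'],s['wrist_force'],s['grip_width'])
for az in(14.26,-5):
  R=tool(az,-60)
  p=plan([.45,-.03,.15],R); print(p)
  plan([.45,-.03,.05],R,R,p)
```

```text
6.6 [ -20.90724622   32.02764014   73.83879169  -16.84503687   98.78278722
 -124.05731132] [-0.98263268 -0.23151562 -1.78677683] 0.049353583729835074
rot [-1.000e-02 -1.306e+01 -0.000e+00] then shift [ 5.2   6.77 -3.04] max 6.8
[ 0.41197784 -0.03966346  0.17265   ]
rot [0. 0. 0.] then shift [3.46 0.   2.  ] max 3.5
rot [  0.8  -12.92   3.  ] then shift [ 6.21  5.19 -4.8 ] max 6.2
[ 0.41091833 -0.0265808   0.17265   ]
rot [0. 0. 0.] then shift [3.46 0.   2.  ] max 3.5
```

Emit:
{"op": "step_arm", "data": {
  "deltas": [
    [0.057,-0.923,0.214,0,0,0,0.6],
    [0.057,-0.923,0.214,0,0,0,0.6],
    [0.057,-0.923,0.214,0,0,0,0.6],
    [0.057,-0.923,0.214,0,0,0,0.6],
    [0.057,-0.923,0.214,0,0,0,0.6],
    [0.057,-0.923,0.214,0,0,0,0.6],
    [0.057,-0.923,0.214,0,0,0,0.6],
    [0.057,-0.923,0.214,0,0,0,0.6],
    [0.057,-0.923,0.214,0,0,0,0.6],
    [0.057,-0.923,0.214,0,0,0,0.6],
    [0.057,-0.923,0.214,0,0,0,0.6],
    [0.057,-0.923,0.214,0,0,0,0.6],
    [0.057,-0.923,0.214,0,0,0,0.6],
    [0.057,-0.923,0.214,0,0,0,0.6],
    [0,0,0,0,0,0,0.6],
    [0,0,0,0,0,0,0.6],
    [0,0,0,0,0,0,0.6]
  ]
}}

```text
time: 8.3
ee_pos: [0.5867, -0.1628, 0.2741]
tcp_rot: [[-0.576, 0.089, 0.813], [0.056, 0.996, -0.069], [-0.816, 0.006, -0.579]]
wrist_force: [-0.2, -0.2, -1.2]
grip_width: 0.0498
grip_force: 29.6
```

Run:
```python
from h import *
s=sense();print(s['time'],s['joint_positions'],s['wrist_force'],s['grip_width'],s['ee_pos'])
for g in([.45,-.03],[.47,-.03],[.55,-.05]):
  R=tool(-5,-60)
  p=plan(g+[.15],R); print(p)
grab('top','t3');f=grab('scene','s3')
cv2.imwrite('pics/c3.png',np.hstack([f['frame'][:400,:400], load('t3')['frame'][:400,240:640]]))
```

```text
8.3 [ -37.31267573   -0.70098763  121.12810446   71.04171314   27.56365078
 -178.61537862] [-0.1672076  -0.24736665 -1.16278477] 0.04981697815650321 [ 0.58666623 -0.16284042  0.27409305]
rot [ 0.01 -0.78 -0.05] then shift [ 7.25  4.82 -4.45] max 7.3
[ 0.41091833 -0.0265808   0.17265   ]
rot [ 0.01 -0.78 -0.05] then shift [ 6.85  4.89 -3.76] max 6.9
[ 0.43091833 -0.0265808   0.17265   ]
rot [ 0.01 -0.78 -0.05] then shift [ 5.23  4.37 -0.94] max 5.2
[ 0.51091833 -0.0465808   0.17265   ]
```

View pics/c3.png

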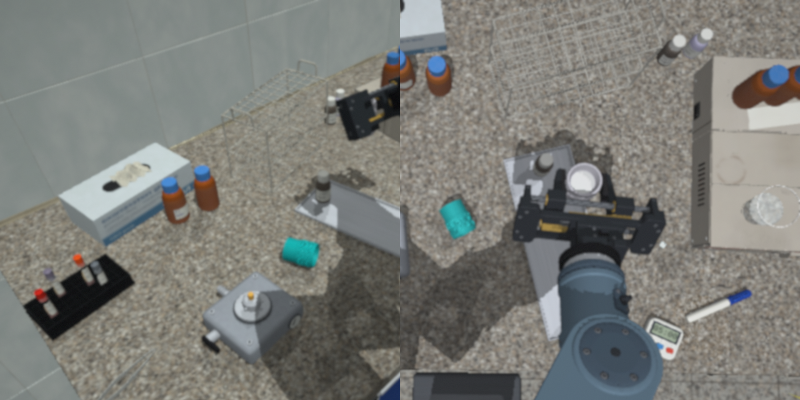

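The head is held mouth up at about (583,178) in the right crop, and both bottles are untouched. Joint 6 is near its limit because the wrist isn't aligned with the arm plane, so I'll yaw back into alignment.

Emit:
{"op": "step_arm", "data": {
  "deltas": [
    [0.3,0,0.21,0,0,0,0.6],
    [0.3,0,0.21,0,0,0,0.6],
    [0.3,0,0.21,0,0,0,0.6],
    [0.3,0,0.21,0,0,0,0.6],
    [0.3,0,0.21,0,0,0,0.6],
    [0.3,0,0.21,0,0,0,0.6],
    [0.3,0,0.21,0,0,0,0.6],
    [0.3,0,0.21,0,0,0,0.6],
    [0,0,0,0,0,0,0.6],
    [0,0,0,0,0,0,0.6]
  ]
}}

```text
time: 9.4
ee_pos: [0.5863, -0.1628, 0.2738]
tcp_rot: [[-0.532, 0.404, 0.744], [0.238, 0.915, -0.326], [-0.813, 0.004, -0.583]]
wrist_force: [-0.4, 1.2, -1.5]
grip_width: 0.0496
grip_force: 29.6
```

Run:
```python
from h import *
s=sense();print(s['time'],s['joint_positions'],s['wrist_force'],s['grip_width'],s['ee_pos'],s['tcp_rot'])
R=tool(-25,-50)
p=plan([.45,-.05,.15],R); print(p)
plan([.45,-.05,.05],R,R,p)
```

```text
9.4 [ -28.22565735   -1.03276137  121.34446125   34.52193966    6.58050091
 -126.74878938] [-0.36978963  1.24583003 -1.54446456] 0.04957422004153931 [ 0.5862912  -0.16276547  0.27379695] [[-0.53205753  0.40354332  0.74435716]
 [ 0.23809826  0.91495238 -0.32583948]
 [-0.81254169  0.00386479 -0.58289026]]
rot [0.16 0.63 0.08] then shift [ 8.19  1.78 -3.87] max 8.2
[ 0.41854948 -0.03533438  0.17911828]
rot [0. 0. 0.] then shift [3.06 0.   2.57] max 3.1
```

Run:
```python
from h import *
R=tool(-27,-48)
p=plan([.575,-.178,.15],R); print(p)
plan([.575,-.178,.06],R,R,p)
```

```text
rot [0.38 0.92 0.27] then shift [ 3.76 -0.75  1.41] max 3.8
[ 0.54500475 -0.16271665  0.18031162]
rot [0. 0. 0.] then shift [2.68 0.   2.41] max 2.7
```

Emit:
{"op": "step_arm", "data": {
  "deltas": [
    [0.19,0.46,0.13,0,0,0,0.6],
    [0.19,0.46,0.13,0,0,0,0.6],
    [0,0,0,0.63,-0.12,0.23,0.6],
    [0,0,0,0.63,-0.12,0.23,0.6],
    [0,0,0,0.63,-0.12,0.23,0.6],
    [0,0,0,0.63,-0.13,0.24,0.6],
    [0,0,0,0.63,-0.13,0.24,0.6],
    [0,0,0,0.63,-0.13,0.24,0.6],
    [0,0,0,0,0,0,0.6],
    [0,0,0,0,0,0,0.6]
  ]
}}

```text
time: 10.4
ee_pos: [0.5631, -0.16, 0.2082]
tcp_rot: [[-0.571, 0.418, 0.706], [0.276, 0.908, -0.314], [-0.773, 0.016, -0.635]]
wrist_force: [0.7, -0.9, -1.0]
grip_width: 0.0499
grip_force: 29.6
```

Run:
```python
from h import *
s=sense();print(s['time'],s['joint_positions'],s['wrist_force'],s['grip_width'],s['ee_pos'])
R=tool(-27,-48)
plan([.575,-.178,.06],R)
plan([.575,-.178,.06],s['tcp_rot'])
```

```text
10.4 [ -29.21897869    3.63618193  124.58492421   72.3282607     4.23911678
 -164.44976924] [ 0.66274184 -0.85555563 -0.95328078] 0.04991248049634942 [ 0.56309614 -0.16000367  0.2081711 ]
rot [0.34 0.38 0.12] then shift [ 3.9  -0.43  2.71] max 3.9
rot [0. 0. 0.] then shift [ 4.11 -0.55  2.51] max 4.1
```

Run:
```python
from h import *
R=tool(-27,-43)
p=plan([.6,-.172,.11],R); print(p)
plan([.6,-.172,.06],R,R,p)
```

```text
rot [0.33 1.1  0.13] then shift [1.56 0.24 2.11] max 2.1
[ 0.57247278 -0.15797418  0.14313032]
rot [0. 0. 0.] then shift [1.36 0.   1.46] max 1.5
```

Emit:
{"op": "step_arm", "data": {
  "deltas": [
    [0.11,0.37,0.04,0,0,0,0.6],
    [0.11,0.37,0.04,0,0,0,0.6],
    [0.11,0.36,0.04,0,0,0,0.6],
    [0,0,0,0,0,0,0.6],
    [0,0,0,0.39,0.06,0.53,0.6],
    [0,0,0,0.39,0.06,0.53,0.6],
    [0,0,0,0.39,0.06,0.53,0.6],
    [0,0,0,0.39,0.06,0.53,0.6],
    [0,0,0,0,0,0,0.6],
    [0,0,0,0,0,0,0.6]
  ]
}}

```text
time: 11.4
ee_pos: [0.578, -0.1539, 0.1703]
tcp_rot: [[-0.605, 0.412, 0.681], [0.294, 0.911, -0.29], [-0.74, 0.024, -0.672]]
wrist_force: [0.7, -0.8, -2.5]
grip_width: 0.0495
grip_force: 29.6
```

Run:
```python
from h import *
s=sense();print(s['time'],s['joint_positions'],s['wrist_force'],s['grip_width'],s['ee_pos'])
R=tool(-27,-43)
plan([.6,-.172,.06],R)
f=grab('top','t4');g=grab('scene','s4')
c=lambda f,x,y,w,h,k: cv2.resize(f['frame'][y:y+h,x:x+w],None,fx=k,fy=k,interpolation=cv2.INTER_CUBIC)
cv2.imwrite('pics/c4.png',np.hstack([c(f,340,130,130,200,3),c(g,290,140,130,200,3)]))
```

```text
11.4 [ -27.71952624    9.99457726  122.083553     85.49635534    3.44409067
 -176.72972586] [ 0.65892602 -0.75266647 -2.47204159] 0.04950265107176023 [ 0.57795848 -0.15387188  0.17029039]
rot [0.42 0.68 0.13] then shift [ 2.19 -0.25  2.17] max 2.2
```

View pics/c4.png

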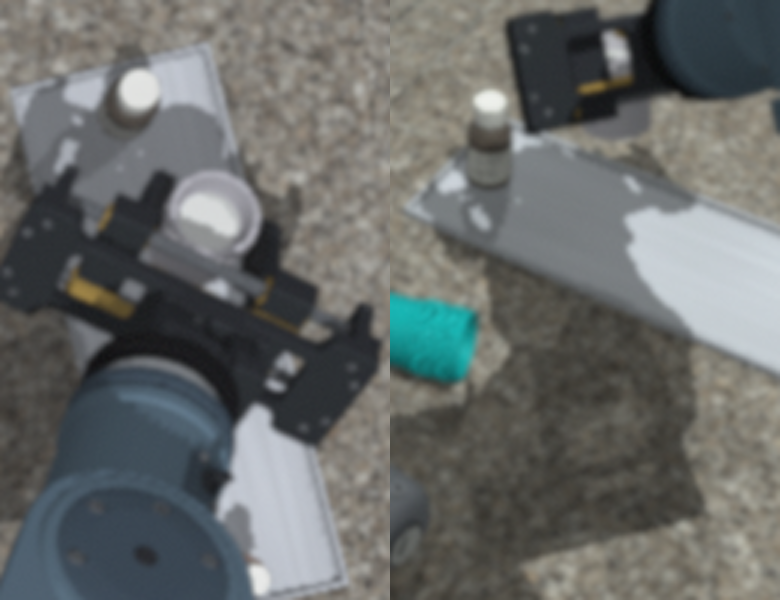

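The head is at (213,213) in the left crop, mouth up and leaning slightly, and the bottles are still standing. The wrist is near a singularity, so I'll tilt back toward vertical to unwind joints 4 and 6.

Emit:
{"op": "step_arm", "data": {
  "deltas": [
    [0.15,0.5,0.05,0,0,0,0.6],
    [0.15,0.5,0.05,0,0,0,0.6],
    [0.1,0.5,0.05,0,0,0,0.6],
    [0,0.5,0,0,0,0,0.6],
    [0,0.5,0,0,0,0,0.6],
    [0,0.5,0,0,0,0,0.6],
    [0,0,0,0,0,0,0.6]
  ]
}}

```text
time: 12.2
ee_pos: [0.5848, -0.1467, 0.1736]
tcp_rot: [[-0.717, 0.395, 0.574], [0.339, 0.917, -0.208], [-0.609, 0.046, -0.792]]
wrist_force: [0.4, -0.2, -1.0]
grip_width: 0.0497
grip_force: 29.6
```

```bash
cat >> h.py <<'E'
def st():
    s=sense();R=s['tcp_rot'];y=R[:,1]
    print(s['time'],'J',np.round(s['joint_positions'],1),'F',np.round(s['wrist_force'],1),'w',round(s['grip_width'],4),'p',np.round(s['ee_pos'],4),'grip',np.round(s['ee_pos']+R[:,2]*ctrl.grip_depth,4),'az',np.degrees(np.arctan2(-y[0],y[1])).round(1),'yz',y[2].round(3),'tilt',np.degrees(np.arctan2(np.hypot(*R[:2,2]),-R[2,2])).round(1))
E
python3 - <<'E'
from h import *
st(); plan([.6,-.172,.1],tool(-27,-35))
E
```

```text
12.2 J [ -27.2    9.9  116.7   15.9   16.6 -106.8] F [ 0.4 -0.2 -1. ] w 0.0497 p [ 0.5848 -0.1467  0.1736] grip [ 0.6108 -0.1561  0.1377] az -23.3 yz 0.046 tilt 37.6
rot [0.63 0.36 0.21] then shift [ 0.87 -0.63  1.17] max 1.2
```

Run:
```python
from h import *
R=tool(-28,-40); p=plan([.605,-.172,.1],R); plan([.605,-.172,.06],R,R,p)
```

```text
rot [ 0.73 -0.37  0.29] then shift [ 0.98 -0.52  1.21] max 1.2
rot [0. 0. 0.] then shift [1.03 0.   1.23] max 1.2
```

Emit:
{"op": "step_arm", "data": {
  "deltas": [
    [0.24,-0.12,0.1,0,0,0,0.6],
    [0.24,-0.12,0.1,0,0,0,0.6],
    [0.25,-0.13,0.1,0,0,0,0.6],
    [0,0,0,0.33,-0.17,0.4,0.6],
    [0,0,0,0.33,-0.17,0.4,0.6],
    [0,0,0,0.33,-0.17,0.4,0.6],
    [0,0,0,0,0,0,0.6]
  ]
}}

```text
time: 12.9
ee_pos: [0.5765, -0.1566, 0.1308]
tcp_rot: [[-0.678, 0.471, 0.564], [0.364, 0.882, -0.299], [-0.638, 0.002, -0.77]]
wrist_force: [0.0, -0.5, -1.1]
grip_width: 0.0496
grip_force: 29.6
```

Run:
```python
from h import *
st(); R=tool(-28,-42); plan([.605,-.172,.06],R)
```

```text
12.9 J [-26.1  15.  118.4  -9.9   7.1 -78.6] F [ 0.  -0.5 -1.1] w 0.0496 p [ 0.5765 -0.1566  0.1308] grip [ 0.602  -0.1701  0.0959] az -28.1 yz 0.002 tilt 39.7
rot [ 0.   -0.34 -0.02] then shift [ 0.93 -0.01  1.16] max 1.2
```

Emit:
{"op": "step_arm", "data": {
  "deltas": [
    [0,0,0,0.27,0,0.32,0.6],
    [0,0,0,0.27,0,0.32,0.6],
    [0,0,0,0.27,0,0.32,0.6],
    [0,0,0,0.26,0,0.33,0.6],
    [0,0,0,0,0,0,0.6]
  ]
}}

```text
time: 13.4
ee_pos: [0.5776, -0.1568, 0.0925]
tcp_rot: [[-0.678, 0.47, 0.565], [0.362, 0.883, -0.301], [-0.64, 0.001, -0.768]]
wrist_force: [-0.3, 0.2, -2.4]
grip_width: 0.0495
grip_force: 29.6
```

Emit:
{"op": "step_arm", "data": {
  "deltas": [
    [0,0,0,0.08,0,0.1,0.6],
    [0,0,0,0,0,0,0.6]
  ]
}}

```text
time: 13.6
ee_pos: [0.5784, -0.1571, 0.0905]
tcp_rot: [[-0.676, 0.471, 0.566], [0.362, 0.882, -0.301], [-0.642, 0.001, -0.767]]
wrist_force: [0.6, -0.5, -1.8]
grip_width: 0.0493
grip_force: 29.6
```

Run:
```python
from h import *
st()
```

```text
13.6 J [-26.   20.7 118.  -43.    1.9 -45.4] F [ 0.6 -0.5 -1.8] w 0.0493 p [ 0.5784 -0.1571  0.0905] grip [ 0.604  -0.1708  0.0557] az -28.1 yz 0.001 tilt 39.9
```

Emit:
{"op": "step_arm", "data": {
  "deltas": [
    [0,0,0,0.08,0,0.09,0.6],
    [0,0,0,0.08,0,0.09,0.6],
    [0,0,0,0.04,0,0.05,0.6],
    [0,0,0,0,0,0,0.6]
  ]
}}

```text
time: 14.0
ee_pos: [0.5805, -0.1588, 0.0866]
tcp_rot: [[-0.674, 0.471, 0.57], [0.361, 0.882, -0.302], [-0.645, 0.002, -0.764]]
wrist_force: [-5.0, -0.1, 12.7]
grip_width: 0.0494
grip_force: 29.5
```

Run:
```python
from h import *
st()
```

```text
14.0 J [-26.1  21.5 117.8 -62.2   1.4 -26.2] F [-5.  -0.1 12.7] w 0.0494 p [ 0.5805 -0.1588  0.0866] grip [ 0.6063 -0.1725  0.052 ] az -28.1 yz 0.002 tilt 40.2
```

Emit:
{"op": "step_arm", "data": {
  "deltas": [
    [0,0,0,0.06,0,0.07,0.6],
    [0,0,0,0.06,0,0.07,0.6],
    [0,0,0,0,0,0,0.6]
  ]
}}

```text
time: 14.3
ee_pos: [0.5824, -0.1605, 0.0857]
tcp_rot: [[-0.673, 0.471, 0.571], [0.361, 0.882, -0.302], [-0.646, 0.003, -0.764]]
wrist_force: [-5.5, -1.9, 21.1]
grip_width: 0.0489
grip_force: 29.8
```

Run:
```python
from h import *
st()
f=grab('top','t5');g=grab('scene','s5')
c=lambda f,x,y,w,h,k: cv2.resize(f['frame'][y:y+h,x:x+w],None,fx=k,fy=k,interpolation=cv2.INTER_CUBIC)
cv2.imwrite('pics/c5.png',np.hstack([c(f,350,150,100,110,4),c(g,320,150,100,110,4)]))
```

```text
14.3 J [-26.2  21.8 117.5 -64.7   1.2 -23.8] F [-5.5 -1.9 21.1] w 0.0489 p [ 0.5824 -0.1605  0.0857] grip [ 0.6083 -0.1742  0.0511] az -28.1 yz 0.003 tilt 40.2
```

View pics/c5.png

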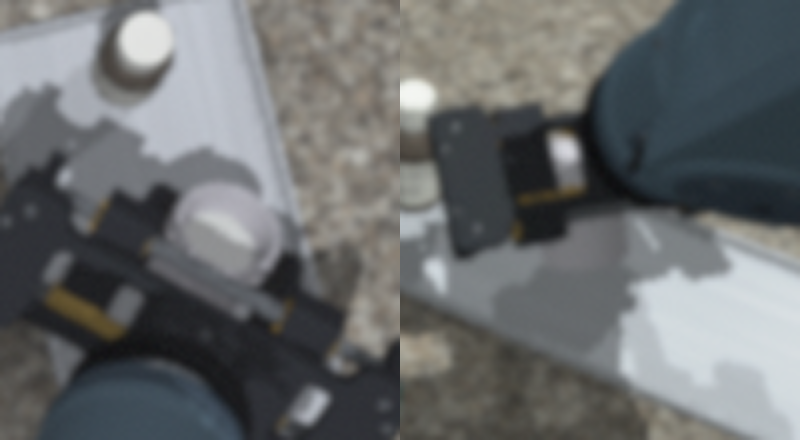

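Emit:
{"op": "step_arm", "data": {
  "deltas": [
    [0,0,0,-0.06,0,-0.07,0.6],
    [0,0,0,0,0,0,0.6],
    [0,0,0,0,0,0,-0.3],
    [0,0,0,0,0,0,-0.5],
    [0,0,0,0,0,0,-0.5],
    [0,0,0,0,0,0,-0.5],
    [0,0,0,0,0,0,-0.5]
  ]
}}

```text
time: 15.1
ee_pos: [0.5785, -0.1579, 0.082]
tcp_rot: [[-0.679, 0.471, 0.563], [0.364, 0.882, -0.298], [-0.637, 0.003, -0.771]]
wrist_force: [0.1, 0.7, 0.1]
grip_width: 0.0662
grip_force: 0.0
```

Run:
```python
from h import *
st()
f=grab('top','t6');g=grab('scene','s6')
c=lambda f,x,y,w,h,k: cv2.resize(f['frame'][y:y+h,x:x+w],None,fx=k,fy=k,interpolation=cv2.INTER_CUBIC)
cv2.imwrite('pics/c6.png',np.hstack([c(f,350,150,100,110,4),c(g,320,150,100,110,4)]))
```

```text
15.1 J [-26.1  21.9 117.8 -53.9   1.4 -34.5] F [0.1 0.7 0.1] w 0.0662 p [ 0.5785 -0.1579  0.082 ] grip [ 0.604  -0.1713  0.0471] az -28.1 yz 0.003 tilt 39.6
```

View pics/c6.png

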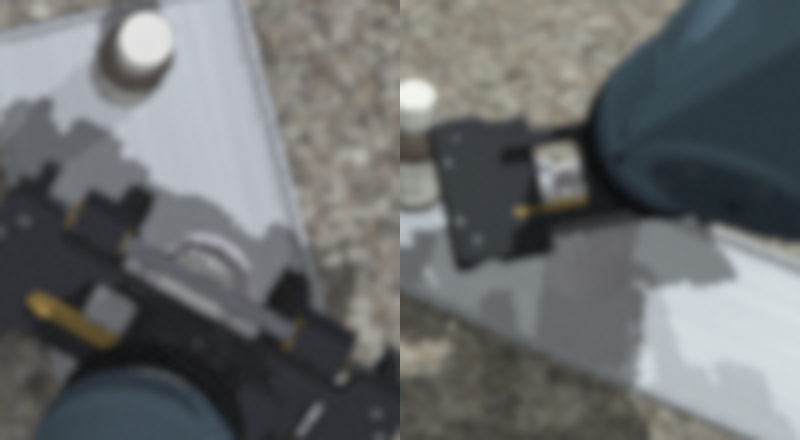

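Emit:
{"op": "step_arm", "data": {
  "deltas": [
    [0,0,0,0,0,-0.4,-0.5],
    [0,0,0,0,0,-0.8,-0.5],
    [0,0,0,0,0,-0.8,-0.5],
    [0,0,0,0,0,-0.8,-0.5],
    [0,0,0,-0.2,0,-0.8,-0.5],
    [0,0,0,-0.6,0,-0.75,-0.5],
    [0,0,0,-0.6,0,-0.75,-0.5],
    [0,0,0,-0.6,0,-0.75,-0.5],
    [0,0,0,-0.6,0,-0.75,-0.5],
    [0,0.9,0,0,0,0,-0.5],
    [0,0.9,0,0,0,0,-0.5],
    [0,0.9,0,0,0,0,-0.5],
    [0,0.9,0,0,0,0,-0.5],
    [0,0.9,0,0,0,0,-0.5],
    [0,0.9,0,0,0,0,-0.5],
    [0,0,0,0,0,0,-0.5],
    [0,0,0,0,0,0,-0.5]
  ]
}}

```text
time: 16.9
ee_pos: [0.5347, -0.1354, 0.2436]
tcp_rot: [[-0.881, 0.472, 0.04], [0.471, 0.882, -0.02], [-0.045, 0.001, -0.999]]
wrist_force: [-0.8, 0.3, -0.4]
grip_width: 0.0663
grip_force: 0.0
```

Run:
```python
from h import *
st()
f=grab('top','t7');g=grab('scene','s7')
c=lambda f,x,y,w,h,k: cv2.resize(f['frame'][y:y+h,x:x+w],None,fx=k,fy=k,interpolation=cv2.INTER_CUBIC)
cv2.imwrite('pics/c7.png',np.hstack([c(f,340,150,100,140,4),c(g,320,150,100,140,4)]))
```

```text
16.9 J [-26.5   9.5 100.3   0.   67.6 -88.4] F [-0.8  0.3 -0.4] w 0.0663 p [ 0.5347 -0.1354  0.2436] grip [ 0.5365 -0.1363  0.1984] az -28.2 yz 0.001 tilt 2.6
```

View pics/c7.png

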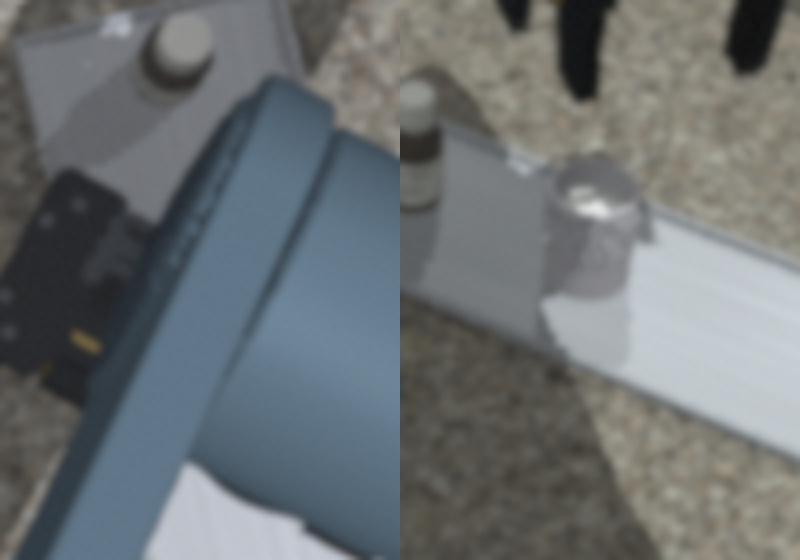

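The head stands upright in the lane, with its rim centred at crop (598,190) in the scene view. Both the vial and the head look fine. That was my last picture, so the rest goes by numbers.

Run:
```python
from h import *
g=load('s7'); D=lambda x,y:(320+(x-401.5)/4,150+(y-1.5)/4)
h=atz(g,*D(598,190),.063); print('head',h)
a=np.linspace(0,6.28,73)
for z,r in((.063,.025),(.027,.025),(.003,.023)):
    q=np.array([proj(g,[h[0]+r*np.cos(t),h[1]+r*np.sin(t),z]) for t in a]); q=(q-[320,150])*4+[401.5,1.5]
    print(z,q.min(0).round(),q.max(0).round())
R=tool(-28.2,0)
p=plan([h[0],h[1],.10],R); plan([h[0],h[1],.045],R,R,p)
```

```text
head [ 0.58897627 -0.16402904  0.063     ]
0.063 [549. 159.] [647. 222.]
0.027 [545. 211.] [640. 274.]
0.003 [546. 246.] [632. 305.]
rot [0.01 0.37 0.01] then shift [-2.48  0.01  3.94] max 3.9
rot [0. 0. 0.] then shift [0.  0.  2.2] max 2.2
```

Emit:
{"op": "step_arm", "data": {
  "deltas": [
    [0,0.37,0,-0.62,0,0.5,-0.8],
    [0,0,0,-0.62,0,0.8,-0.8],
    [0,0,0,-0.62,0,0.8,-0.8],
    [0,0,0,-0.62,0,0.8,-0.8],
    [0,0,0,0,0,0.8,-0.8],
    [0,0,0,0,0,0,-0.8],
    [0,0,0,0,0,0,-0.8]
  ]
}}

```text
time: 17.7
ee_pos: [0.5892, -0.1642, 0.1526]
tcp_rot: [[-0.882, 0.472, -0.0], [0.472, 0.882, 0.002], [0.001, 0.001, -1.0]]
wrist_force: [-0.1, 0.0, 0.3]
grip_width: 0.0791
grip_force: 0.0
```

Run:
```python
from h import *
st(); plan([.589,-.164,.045],tool(-28.2,0))
```

```text
17.7 J [-26.7  24.6  92.7   0.1  62.8 -88.6] F [-0.1  0.   0.3] w 0.0791 p [ 0.5892 -0.1642  0.1526] grip [ 0.5892 -0.1642  0.1073] az -28.1 yz 0.001 tilt 0.1
rot [ 0.01 -0.01  0.01] then shift [0.01 0.   2.49] max 2.5
```

Emit:
{"op": "step_arm", "data": {
  "deltas": [
    [0,0,0,0,0,0.7,-0.8],
    [0,0,0,0,0,0.7,-0.8],
    [0,0,0,0,0,0.7,-0.8],
    [0,0,0,0,0,0.38,-0.8],
    [0,0,0,0,0,0,-0.2],
    [0,0,0,0,0,0,0.2],
    [0,0,0,0,0,0,0.3],
    [0,0,0,0,0,0,0.3],
    [0,0,0,0,0,0,-0.8],
    [0,0,0,0,0,0,-0.8],
    [0,0,0,0,0,0,-0.8],
    [0,0,0,0,0,0,-0.8]
  ]
}}

```text
time: 18.9
ee_pos: [0.5897, -0.1646, 0.0904]
tcp_rot: [[-0.882, 0.472, -0.0], [0.472, 0.882, 0.002], [0.001, 0.001, -1.0]]
wrist_force: [-0.2, -0.9, 0.4]
grip_width: 0.0787
grip_force: 0.0
```

Emit:
{"op": "step_arm", "data": {
  "deltas": [
    [0,0,0.935,0,0,0,-0.8],
    [0,0,0.935,0,0,0,-0.8],
    [0,0,0.935,0,0,0,-0.8],
    [0,0,0.935,0,0,0,-0.8],
    [0,0,0.935,0,0,0,-0.8],
    [0,0,0.935,0,0,0,-0.8],
    [0,0,0.935,0,0,0,-0.8],
    [0,0,0.935,0,0,0,-0.8],
    [0,0,0.935,0,0,0,-0.8],
    [0,0,0.935,0,0,0,-0.8],
    [0,0,0.935,0,0,0,-0.8],
    [0,0,0.935,0,0,0,-0.8],
    [0,0,0.935,0,0,0,-0.8],
    [0,0,0.935,0,0,0,-0.8],
    [0,0,0,0,0,0,-0.2],
    [0,0,0,0,0,0,0.2],
    [0,0,0,0,0,0,0.4],
    [0,0,0,0,0,0,0.4],
    [0,0,0,0,0,0,0.4]
  ]
}}

```text
time: 20.8
ee_pos: [0.5899, -0.1647, 0.0905]
tcp_rot: [[0.471, 0.882, 0.0], [0.882, -0.471, 0.001], [0.001, -0.0, -1.0]]
wrist_force: [1.1, -0.6, 0.1]
grip_width: 0.0491
grip_force: 30.0
```

Run:
```python
from h import *
st(); s=sense();R=s['tcp_rot'];p=s['ee_pos']
print(R.round(3)); R2=R
print('up20 then to port, tool units', (R.T@(np.array([.5435,.1735,.25])-p)/.025).round(2))
```

```text
20.8 J [-26.7  30.   93.5   0.1  56.6   1.3] F [ 1.1 -0.6  0.1] w 0.0491 p [ 0.5899 -0.1647  0.0905] grip [ 0.5899 -0.1646  0.0452] az -118.1 yz -0.0 tilt 0.1
[[ 0.471  0.882  0.   ]
 [ 0.882 -0.471  0.001]
 [ 0.001 -0.    -1.   ]]
up20 then to port, tool units [11.06 -8.01 -6.36]
```

Emit:
{"op": "step_arm", "data": {
  "deltas": [
    [0,0,0,0,0,-0.5,0.6],
    [0,0,0,0,0,-0.97,0.6],
    [0,0,0,0,0,-0.97,0.6],
    [0,0,0,0,0,-0.97,0.6],
    [0,0,0,0,0,-0.97,0.6],
    [0,0,0,0,0,-0.97,0.6],
    [0,0,0,0,0,-0.97,0.6],
    [0,0,0,0,0,0,0.6]
  ]
}}

```text
time: 21.6
ee_pos: [0.5915, -0.1656, 0.2533]
tcp_rot: [[0.472, 0.882, 0.007], [0.882, -0.472, -0.002], [0.002, 0.007, -1.0]]
wrist_force: [0.8, 0.1, -1.1]
grip_width: 0.0495
grip_force: 30.0
```

Emit:
{"op": "step_arm", "data": {
  "deltas": [
    [0,0,0,0.5,-0.36,0,0.6],
    [0,0,0,0.85,-0.62,0,0.6],
    [0,0,0,0.85,-0.62,0,0.6],
    [0,0,0,0.85,-0.62,0,0.6],
    [0,0,0,0.85,-0.62,0,0.6],
    [0,0,0,0.85,-0.62,0,0.6],
    [0,0,0,0.85,-0.62,0,0.6],
    [0,0,0,0.85,-0.62,0,0.6],
    [0,0,0,0.85,-0.62,0,0.6],
    [0,0,0,0.85,-0.62,0,0.6],
    [0,0,0,0.85,-0.62,0,0.6],
    [0,0,0,0.85,-0.62,0,0.6],
    [0,0,0,0.85,-0.62,0,0.6],
    [0,0,0,0.36,-0.21,0,0.6],
    [0,0,0,0,0,0,0.6],
    [0,0,0,0,0,0,0.6]
  ]
}}

```text
time: 23.2
ee_pos: [0.5433, 0.1731, 0.2482]
tcp_rot: [[0.471, 0.882, -0.001], [0.882, -0.471, 0.001], [0.0, -0.002, -1.0]]
wrist_force: [-0.2, -0.7, -2.5]
grip_width: 0.0493
grip_force: 30.0
```

Run:
```python
from h import *
st(); s=sense();R=s['tcp_rot'];p=s['ee_pos']
print('tool units', (R.T@(np.array([.5435,.1735,.175])-p)/.025).round(2))
# refine port centre with saved views: scene/top ellipse + stem
t=load('top0');s0=load('scene0')
for nm,f,win in(('top',t,(185,225,235,270)),('scene',s0,(230,275,280,330))):
    x0,y0,x1,y1=win; im=f['frame'][y0:y1,x0:x1].astype(int); m=(im[...,2]-im[...,0])>60
    v,u=np.nonzero(m); print(nm,len(u),u.mean()+x0,v.mean()+y0,atz(f,u.mean()+x0,v.mean()+y0,.080))
```

```text
23.2 J [ 5.7 12.9 95.7  0.1 71.5 33.8] F [-0.2 -0.7 -2.5] w 0.0493 p [0.5433 0.1731 0.2482] grip [0.5433 0.1731 0.2029] az -118.1 yz -0.002 tilt 0.1
tool units [0.02 0.   2.93]
top 21 205.0 245.0 [0.54344801 0.17342632 0.08      ]
scene 26 250.30769230769232 294.96153846153845 [0.54416377 0.1734608  0.08      ]
```

Emit:
{"op": "step_arm", "data": {
  "deltas": [
    [0,0,0,0,0,0.5,0.6],
    [0,0,0,0.02,0,0.8,0.6],
    [0,0,0,0,0,0.8,0.6],
    [0,0,0,0,0,0.8,0.6],
    [0,0,0,0,0,0.3,0.6],
    [0,0,0,0,0,0,0.6]
  ]
}}

```text
time: 23.8
ee_pos: [0.5431, 0.173, 0.1672]
tcp_rot: [[0.473, 0.881, -0.003], [0.881, -0.473, 0.001], [-0.001, -0.003, -1.0]]
wrist_force: [0.4, 0.8, -2.1]
grip_width: 0.0495
grip_force: 30.0
```

Emit:
{"op": "step_arm", "data": {
  "deltas": [
    [0,0,0,0,0,0.1,0.6],
    [0,0,0,0,0,0.1,0.6],
    [0,0,0,0,0,0.1,0.6],
    [0,0,0,0,0,0,0.6]
  ]
}}

```text
time: 24.2
ee_pos: [0.544, 0.174, 0.1616]
tcp_rot: [[0.472, 0.882, 0.0], [0.882, -0.472, 0.002], [0.002, -0.0, -1.0]]
wrist_force: [0.8, -0.3, -0.8]
grip_width: 0.0489
grip_force: 30.0
```

Emit:
{"op": "step_arm", "data": {
  "deltas": [
    [0,0,0,0,0,0.1,0.6],
    [0,0,0,0,0,0.1,0.6],
    [0,0,0,0,0,0,0.6]
  ]
}}

```text
time: 24.5
ee_pos: [0.5437, 0.174, 0.1561]
tcp_rot: [[0.472, 0.882, -0.001], [0.882, -0.472, 0.001], [0.001, -0.001, -1.0]]
wrist_force: [0.8, -0.3, -0.8]
grip_width: 0.0491
grip_force: 30.0
```

Emit:
{"op": "step_arm", "data": {
  "deltas": [
    [0,0,0,0,0,0.08,0.6],
    [0,0,0,0,0,0.08,0.6],
    [0,0,0,0,0,0,0.6]
  ]
}}

```text
time: 24.8
ee_pos: [0.5439, 0.174, 0.1522]
tcp_rot: [[0.472, 0.882, -0.0], [0.882, -0.472, 0.002], [0.001, -0.001, -1.0]]
wrist_force: [0.1, -0.2, -2.0]
grip_width: 0.049
grip_force: 30.0
```

Emit:
{"op": "step_arm", "data": {
  "deltas": [
    [0,0,0,0,0,0.08,0.6],
    [0,0,0,0,0,0.04,0.6],
    [0,0,0,0,0,0,0.6]
  ]
}}

```text
time: 25.1
ee_pos: [0.5444, 0.1741, 0.1502]
tcp_rot: [[0.472, 0.882, 0.001], [0.882, -0.472, 0.002], [0.002, 0.0, -1.0]]
wrist_force: [-1.1, -0.5, 4.3]
grip_width: 0.049
grip_force: 30.0
```

Emit:
{"op": "step_arm", "data": {
  "deltas": [
    [0,0,-0.6,0,0,0.04,0.6],
    [0,0,-0.6,0,0,0,0.6],
    [0,0,-0.6,0,0,0,0.6],
    [0,0,0,0,0,0,0.6]
  ]
}}

```text
time: 25.5
ee_pos: [0.5443, 0.174, 0.1489]
tcp_rot: [[0.271, 0.962, 0.001], [0.962, -0.271, 0.002], [0.002, 0.0, -1.0]]
wrist_force: [-0.1, -0.1, 2.5]
grip_width: 0.0491
grip_force: 30.0
```

Run:
```python
from h import *
st(); print(sense()['torque'])
```

```text
25.5 J [ 5.8 20.4 99.   0.1 60.5 21.5] F [-0.1 -0.1  2.5] w 0.0491 p [0.5443 0.174  0.1489] grip [0.5444 0.1741 0.1036] az -105.8 yz 0.0 tilt 0.1
[-0.05379634  0.12081239  0.0178946 ]
```

Emit:
{"op": "step_arm", "data": {
  "deltas": [
    [0,0,0,0,0,0.06,0.6],
    [0,0,0,0,0,0.04,0.6],
    [0,0,0,0,0,0,0.6]
  ]
}}

```text
time: 25.8
ee_pos: [0.5443, 0.174, 0.1462]
tcp_rot: [[0.273, 0.962, 0.001], [0.962, -0.273, 0.002], [0.002, 0.0, -1.0]]
wrist_force: [0.8, 0.5, 3.9]
grip_width: 0.0494
grip_force: 30.0
```

It has dropped over the pins, because the force matches the valve spring alone. I'm pushing it home.

Emit:
{"op": "step_arm", "data": {
  "deltas": [
    [0,0,0,0,0,0.08,0.6],
    [0,0,0,0,0,0.08,0.6],
    [0,0,0,0,0,0.04,0.6],
    [0,0,0,0,0,0,0.6]
  ]
}}

```text
time: 26.2
ee_pos: [0.5443, 0.1741, 0.1415]
tcp_rot: [[0.272, 0.962, 0.001], [0.962, -0.272, 0.002], [0.002, 0.0, -1.0]]
wrist_force: [-0.7, -0.1, 6.9]
grip_width: 0.0492
grip_force: 30.0
```

Emit:
{"op": "step_arm", "data": {
  "deltas": [
    [0,0,0,0,0,0.06,0.6],
    [0,0,0,0,0,0.04,0.6],
    [0,0,0,0,0,0,0.6]
  ]
}}

```text
time: 26.5
ee_pos: [0.5445, 0.1741, 0.1413]
tcp_rot: [[0.272, 0.962, 0.001], [0.962, -0.272, 0.001], [0.001, 0.0, -1.0]]
wrist_force: [-9.1, -1.8, 26.5]
grip_width: 0.0495
grip_force: 30.0
```

Emit:
{"op": "step_arm", "data": {
  "deltas": [
    [0,0,0,0,0,0,0.6],
    [0,0,0,0,0,0,0.6],
    [0,0,0,0,0,0,0.6]
  ]
}}

```text
time: 26.8
ee_pos: [0.5444, 0.1741, 0.1413]
tcp_rot: [[0.272, 0.962, 0.001], [0.962, -0.272, 0.001], [0.002, 0.0, -1.0]]
wrist_force: [-8.9, -2.9, 25.5]
grip_width: 0.0487
grip_force: 30.0
```

Run:
```python
from h import *
st(); b=grab('top','t8')['frame']; a=load('top0')['frame']
for x,y in((385,162),(424,322)):
    w=12; T=a[y-w:y+w,x-w:x+w]; m=cv2.matchTemplate(b[y-30:y+30,x-30:x+30],T,cv2.TM_CCOEFF_NORMED); _,v,_,l=cv2.minMaxLoc(m); print(v,l[0]-18,l[1]-18)
```

```text
26.8 J [ 5.8 21.1 99.2  0.1 59.6 21.5] F [-8.9 -2.9 25.5] w 0.0487 p [0.5444 0.1741 0.1413] grip [0.5445 0.1742 0.096 ] az -105.8 yz 0.0 tilt 0.1
0.9997230172157288 0 0
0.9991240501403809 0 0
```

The push is steady at home height (grip at 0.096 = 0.054 + 0.042), and neither bottle has moved in the top view. Handing in.

```bash
python3 -c "
from plant import ctrl; print(ctrl.finish_job())"
```

```text
the job is handed in; nothing more can be done
None
```

I handed the job in at 26.8 s: the filter head was over the port, gripped at 30 N and pushed home with about 26 N, and neither bottle had moved; no verdict came back, and the valve stem position was inferred from height and force rather than measured.

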